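Screw the winged lid of the sugar canister home

TASK

Close the sugar canister. First lift the blue measuring scoop straight up out of its slot on the canister's stand, since its handle stands in the way of the lid's wings, and stand it upright on the wooden coaster. Then, keeping the orange lid on the canister, turn it backwards (anticlockwise seen from above) until it drops into its thread, screw it clockwise all the way down until it stops, and leave the mug, bottle and tea strainer where they are.

Things in the scene. Friction and masses are not known exactly. Their poses are not given: they have to be found in the camera images.
- canister: Clear round sugar canister, 104 mm across, its shoulder 74 mm up, with a cream threaded neck (76 mm across, top 96 mm up), on a dark wooden stand 8 mm thick; fixed. Origin: on the canister's axis, at the stand's underside (shelf height); z up. The scoop's slot is on its -x side.
- lid: Loose orange twist lid over the neck, about 2 mm sideways play; 105 mm across, 29 mm high, about 220 g, with three wings 120 degrees apart. Origin: centre of its underside; x axis along one wing; z up. Height of the origin above the canister's: 89 mm at the start (lugs lying on the thread's ledges), 81 once dropped into the thread, 76 screwed home.
- lid_wing (a point): Middle of one of the lid's three alike wings (the one on the lid's x axis), 67 mm from the lid's axis and 16 mm above its underside. A wing is 12 mm thick, 22 mm high and reaches from 52 to 82 mm from the axis; below and beside it is free air. The lid is too wide to grasp: turn it by pushing a wing sideways with closed fingers (1 to 4 N).
- thread (a point): Centre of the neck's top, axes as the canister's. Lid yaw in this frame, modulo 120 degrees, anticlockwise positive: starts between -16 and 32; on top of the ledges a tooth bars it at about -20; turned anticlockwise it drops at 60 (one side may hang until 68; turn on till it lies flat), barred at 80; then clockwise leads it under the ledges, down a gentle slope to a firm stop at -20.
- scoop_mid (a point): Blue measuring scoop, 155 mm high, 100 g, loose: half-way up, on its handle's axis. Handle 10 (x) by 18 (y) mm, free above 50 mm over its flat bottom. Cup 44 mm across, 45 high, centred 25 mm to -x; tongue 6 (x) by 36 (y) by 50 high, 11 mm to +x. It stands on its bottom (47 mm to -x, 14 to +x of the handle). At the start +x points to the canister's axis, bottom 8 mm above the shelf.
- slot (a point): On the docked scoop's handle axis (74 mm from the canister's axis, on its -x side), at the top of the aluminium T-slot, 58 mm above the shelf; axes as the canister's. The slot is 50 mm deep, 2 mm play, and holds the scoop's tongue all round: it comes out only straight up, by 50 mm. Docked, the scoop's handle bars the lid's wings before the lid can drop.
- coaster_top (a point): Centre of the top face of the round wooden coaster, 120 mm across, 10 mm thick, fixed to the shelf; z up.
- mug: Teal mug, 80 mm across, 85 mm high, its handle on its +y side reaching about 70 mm from its axis. Origin: centre of its underside. To be left alone.
- bottle: Tall green glass bottle, 60 mm across, 220 mm high, loose. Origin: centre of its underside. To be left alone; it may stand close behind the canister.
- strainer: Steel tea strainer lying flat, 170 mm long along its y axis (68 mm bowl at +y, thin handle to -y), 24 mm high. Origin: middle of its length, at shelf height. To be left alone.
Not all that is in view belongs to the job. There is more than one size of the lid; the job needs the middle-sized.

How it is judged (in metres and radians):
On the way, in this order (a step that is already met when the one before it is completed fails the run):
1. the scoop stands upright on the coaster (horizontal distance between scoop_mid and coaster_top below 0.05 m and z of scoop_mid in the frame of coaster_top between 0.073 and 0.082 m and angle between scoop_mid's own z axis and vertical below 0.1 rad), for 0.2 s.
2. the lid, turned backwards, has dropped into its thread (its origin less than 83.5 mm above the canister's) (z of lid in the frame of canister below 0.0835 m and angle between lid's own z axis and vertical below 0.1 rad), for 0.2 s.
At the end, for the whole second after the job is handed in: The lid is screwed down to its stop: its origin less than 77.6 mm above the canister's origin (home is 76), tilted less than 0.05 rad, within 5 mm of the canister's axis; the scoop stands upright (within 0.1 rad) on the coaster, its handle axis within 50 mm of the coaster's centre (all of step 1 and z of lid in the frame of canister below 0.0776 m and angle between lid's own z axis and vertical below 0.05 rad and horizontal distance between lid and canister below 0.005 m); the robot touches nothing.
It fails at once if the lid is lifted off its seat (more than 4.5 mm above its starting height) or tipped by more than 0.3 rad (z of lid in the frame of canister above 0.0935 m or angle between lid's own z axis and vertical above 0.3 rad).
It fails at once if the scoop is forced out of its slot sideways instead of straight up (z of scoop_mid in the frame of canister below 0.125 m and horizontal distance between scoop_mid and slot between 0.01 and 0.03 m).
It fails at once if the mug, bottle or strainer is moved by more than 20 mm (distance of any of mug, bottle, strainer from where it was at the start of the episode above 0.02 m).
It fails at once if the mug or bottle is tipped over (angle between any of mug, bottle's own z axis and vertical above 0.3 rad).
It also fails if it takes over 61 s, if anything falls off the work surface, if the arm or the gripper's body presses on something with over 40 N, if the wrist force passes 120 N, or if a joint passes its speed limit or range.

ROBOT

A 6-joint arm with a two-finger parallel gripper is mounted at the origin on the work surface. World frame = base frame: x ahead of the robot, y to its left, z up, the work surface at z = 0. Lengths are in mm, angles in rad, forces in N, time in s.
With the tool pointing down it reaches from about 275 to 750 mm from the base axis. Payload 10.2 kg.
Tool frame: the origin (TCP) lies midway between the tips of the shut fingers; the grasp point (between the pads) lies 19 mm behind it; z points along the fingers, y is the direction in which the jaws open and shut (so a half turn about z gives the same grasp; the last joint's range is limited). The gripper opens to 85 mm and grips with 20 to 120 N. Pads are 22 mm wide; open, the fingers measure 114 mm over their backs; the gripper's body (76 mm by 85 mm) begins 54 mm behind the grasp point. The pads swing forward as they close: fully open they stand 13 mm farther back than shut.
Start: joints at [0.912, 0.313, 1.498, -0, 1.331, -0.223], TCP at [221.634, 475.93, 231.294] pointing down, gripper open.
Joint ranges: [-2.94, 2.94], [-0.97, 2.17], [0.19, 2.56], [-1.23, 4.37], [0.02, 3.11], [-2.88, 2.88]. Speed limits (rad/s): [2.39, 2.39, 3.01, 3.14, 3.14, 3.14].

INTERFACE

Orientations are given as a unit quaternion [w, x, y, z].
In Python, from rig import sense, optics, ctrl gives the robot as it stands.
- The arm moves only by the tool play_rows, never from a script. Its argument "plan" is a list of rows, each a list of 7 numbers: the shift along the world's x, y, z in mm, then the turn, a rotation vector about the world's x, y, z in rad, then the opening, from -1 (shut) to 1 (fully open), so that 0 is half open. A call has 1 to 5 rows; each row shifts and turns the pose as measured when the row begins; what a row does not reach is not made up. A row lasts 1/12 s, in which the tool goes at most 41.7 mm and 7.16 degrees, less where a joint would pass 70% of its speed; a pose out of reach is approached as far as the arm can. A call is refused whole if a number of a shift passes 41.7 or a number of a turn 0.125, either way. A call with a gripper value outside its range is refused whole. The fingers move at their own pace and stop on an object; "grip_force" is the grip in N (left out, the last holds). Time passes only in rows, so rows that do not move let the fingers close. It gives the time, the measured TCP pose, the force and the opening at its end, in the units of the state.
- sense(): the state, without advancing time (a new reading comes with each control period).
- optics.capture(name): name is "side" or "top"; returns a dict with "img" (384x512x3 uint8, blue, green, red), "fx", "fy", "cx", "cy" (pixels), "world_to_cam" (4x4, takes a point from world to camera coordinates). Camera axes: x right, y up, looking along -z (the intrinsics and any distortion apply to the point x, -y, -z); pixel columns grow to the right and rows downward; lengths in mm; the calibration is good to about 2 mm. A picture is of the moment at which its call begins. There is no depth.
- ctrl.finish_job(): hands the job in, once; it reports no verdict.
The state is a dict: "time_s": time; "joints": joint angles; "dq": joint speeds; "tau": joint torques, N m; "eef_pos": TCP position; "ee_rot": TCP orientation; "force": force on the tool from outside, world axes, zero at the start; "wrist_torque": the same for the moment, N m; "grip_width": opening from 0.0 (shut) to 1.0 (fully open).
Only numpy, scipy, OpenCV 4.12 (cv2) and the standard library are available. Lean on these libraries where they do the work, as an engineer would, in place of code of your own. Each camera call takes 0.05 s, during which the arm holds its last target. There are 200 camera calls.

## Working session

There is one attempt and no reset: what is moved stays moved. The work goes in short steps, Python scripts to look and compute and a tool call to move; the robot and the scene stay as the last step left them, time stands still between calls to the robot, and variables do not carry over. Pictures are saved under pics/ and viewed, about 8 in all and at most 12, crops included, and the job is handed in when it is done.

Besides the shell and the picture viewer there is one more tool, called after "Call:" as name(argument=value, ...), one argument or row to a line, values as JSON. play_rows: Moves the arm, as the interface text tells. Its arguments: {"type":"object","properties":{"plan":{"type":"array"},"grip_force":{"type":"number"}},"required":["plan"]}

```bash
mkdir -p pics; cat > h.py <<'E'
import numpy as np, cv2
from rig import sense, optics, ctrl
def cap(n,f=None):
    c=optics.capture(n)
    if f: cv2.imwrite('pics/'+f,c['img'])
    return c
def ray(c,u,v):
    T=np.array(c['world_to_cam']);R=T[:3,:3];o=-R.T@T[:3,3]
    p=cv2.undistortPoints(np.array([[[u,v]]],float),np.array([[c['fx'],0,c['cx']],[0,c['fy'],c['cy']],[0,0,1.]]),np.array(c.get('dist',np.zeros(5)),float))[0,0] 
    return o,R.T@np.array([p[0],-p[1],-1])
def onz(c,u,v,z):
    o,d=ray(c,u,v);return o+d*(z-o[2])/d[2]
def proj(c,P):
    T=np.array(c['world_to_cam']);q=T[:3,:3]@np.array(P,float)+T[:3,3]
    return c['cx']+c['fx']*q[0]/-q[2], c['cy']+c['fy']*-q[1]/-q[2]
E
python3 - <<'E'
from h import *
a=cap('top');b=cap('side')
for c in(a,b):print({k:v for k,v in c.items() if k!='img'})
im=np.vstack([a['img'],b['img']]);im=np.hstack([a['img'],b['img']])
cv2.imwrite('pics/t1.png',cv2.resize(a['img'],(800,600)));cv2.imwrite('pics/s1.png',cv2.resize(b['img'],(800,600)));print(sense())
E
```

```text
{'fx': 470.77169462298303, 'fy': 470.77169462298303, 'cx': 255.80063768629293, 'cy': 185.19272391513914, 'world_to_cam': array([[ 9.24235143e-03, -9.99953668e-01, -2.69093098e-03,
        -8.76539196e+01],
       [ 9.94980366e-01,  8.92816340e-03,  9.96712555e-02,
        -5.81511930e+02],
       [-9.96426124e-02, -3.59862026e-03,  9.95016784e-01,
        -1.18050407e+03],
       [ 0.00000000e+00,  0.00000000e+00,  0.00000000e+00,
         1.00000000e+00]])}
{'fx': 377.288534125202, 'fy': 377.288534125202, 'cx': 256.6344325157562, 'cy': 195.15021669312296, 'world_to_cam': array([[ 8.55358277e-01, -5.17973999e-01, -8.07184876e-03,
        -5.16973780e+02],
       [ 3.74524908e-01,  6.07557913e-01,  7.00431635e-01,
        -2.11888480e+02],
       [-3.57901259e-01, -6.02143105e-01,  7.13673854e-01,
        -9.17512159e+02],
       [ 0.00000000e+00,  0.00000000e+00,  0.00000000e+00,
         1.00000000e+00]])}
{'time_s': 0.1, 'joints': array([ 9.11604525e-01,  3.13429233e-01,  1.49833816e+00,  1.90728882e-05,
        1.33097403e+00, -2.23400580e-01]), 'dq': array([-0.00191718, -0.00126913, -0.00036969, -0.00028036, -0.00222573,
        0.00032814]), 'tau': array([ 3.42105785e-03, -4.12911129e+01, -2.60138136e+01, -1.16195347e-04,
        3.09846218e-03,  1.09300660e-05]), 'eef_pos': array([221.49045826, 475.75599597, 230.78292945]), 'ee_rot': array([-2.53702023e-04,  2.16177654e-01,  9.76353876e-01, -5.15403311e-04]), 'force': array([-0.06525369, -0.14346306,  0.54003924]), 'wrist_torque': array([ 0.01183715, -0.01314749,  0.01676606]), 'grip_width': 0.999081901945511}
```

View pics/t1.png

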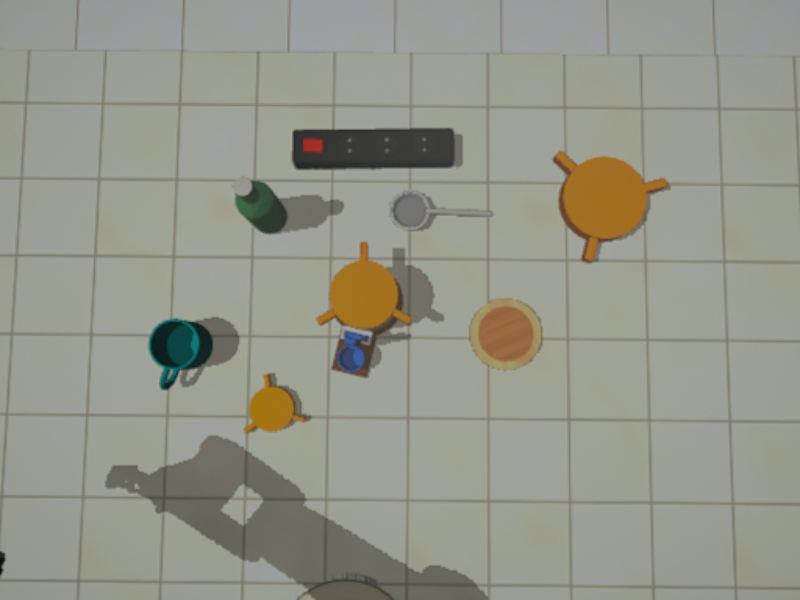

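View pics/s1.png

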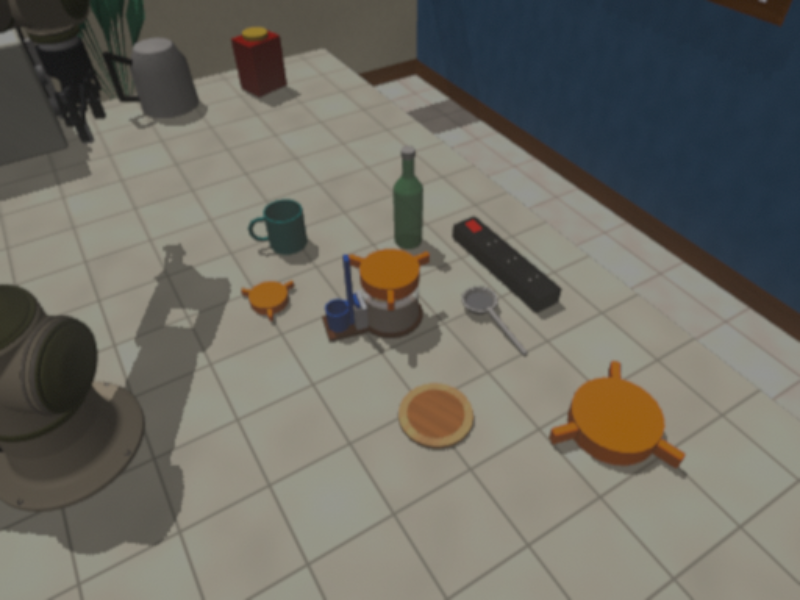

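The top view shows the canister with the middle lid at (364,295), scoop at (355,350), coaster (506,333), mug (178,345), bottle (262,207) and strainer (440,212). The small and large lids are decoys. The side view shows the scoop handle's top at (347,258).

```bash
python3 - <<'E'
from h import *
a=cap('top');b=cap('side')
h=cv2.cvtColor(a['img'],cv2.COLOR_BGR2HSV)
m=cv2.inRange(h,(8,170,90),(24,255,255))
n,l,s,ce=cv2.connectedComponentsWithStats(m)
i=l[int(295/1.5625),int(364/1.5625)];L=(l==i).astype(np.uint8)*255
d=cv2.morphologyEx(L,cv2.MORPH_OPEN,cv2.getStructuringElement(cv2.MORPH_ELLIPSE,(25,25)))
(cx,cy),r=cv2.minEnclosingCircle(max(cv2.findContours(d,0,1)[0],key=cv2.contourArea))
C=onz(a,cx,cy,116);print('lid',cx,cy,r,C)
w=cv2.subtract(L,cv2.dilate(d,np.ones((5,5))))
n,l,s,ce=cv2.connectedComponentsWithStats(w)
for k in range(1,n):
    if s[k,4]>8:
        P=onz(a,*ce[k],113);v=P-C;print('wing',ce[k],s[k,4],np.degrees(np.arctan2(v[1],v[0])),np.hypot(*v[:2]))
hb=cv2.inRange(h,(105,120,40),(125,255,255));n,l,s,ce=cv2.connectedComponentsWithStats(hb);print('blue',s[1:],ce[1:])
hs=cv2.cvtColor(b['img'],cv2.COLOR_BGR2HSV);
ms=cv2.inRange(hs,(108,130,40),(125,255,255));ms[:, :200]=0;ms[:150]=0;ms[:,240:]=0;ms[225:]=0
ys,xs=np.nonzero(ms);print('side blue top',ys.min(),xs[ys<=ys.min()+2].mean(), onz(b,xs[ys<=ys.min()+2].mean(),ys.min(),163))
# coaster
for nm,c,uv,z in [('coast',a,(506,333),10)]:
    print(nm,onz(c,uv[0]/1.5625,uv[1]/1.5625,z))
for nm,u,v,z in[('bottle base',270,217,0),('mugtop',175,343,85),('strainer bowl',411,210,12),('str end',491,214,5),('stand l',333,369,8),('stand r',369,376,8)]:
    print(nm,onz(a,u/1.5625,v/1.5625,z))
crop=np.hstack([cv2.resize(a['img'][150:250,180:280],(400,400),interpolation=2),cv2.resize(b['img'][150:230,190:290],(400,320),interpolation=2).copy() if 0 else cv2.resize(b['img'][145:245,195:295],(400,400),interpolation=2)])
cv2.imwrite('pics/c1.png',crop)
E
```

```text
lid 232.5 188.3333282470703 21.641756057739258 [565.5514848  -27.24021698 116.        ]
wing [232.46153846 159.61538462] 39 1.0166517475701409 69.59095113114789
wing [207.56097561 202.90243902] 41 120.72097221609302 68.6992254377752
wing [257.46666667 202.42222222] 45 -118.81196021643072 68.20900784264805
blue [[217 213  18  24 205]
 [216 227   2   1   2]
 [216 229  11   9  20]] [[225.68292683 224.49756098]
 [216.5        227.        ]
 [220.35       234.35      ]]
side blue top 164 221.0 [492.26085906 -10.66849615 163.        ]
coast [ 512.98911978 -259.38130923   10.        ]
bottle base [706.92724634 139.5257264    0.        ]
mugtop [489.57820527 266.60776504  85.        ]
strainer bowl [ 718.58236944 -100.11474604   12.        ]
str end [ 714.3480887  -235.73120703    5.        ]
stand l [450.91977314  26.87961943   8.        ]
stand r [439.96534202 -32.86797167   8.        ]
```

View pics/c1.png

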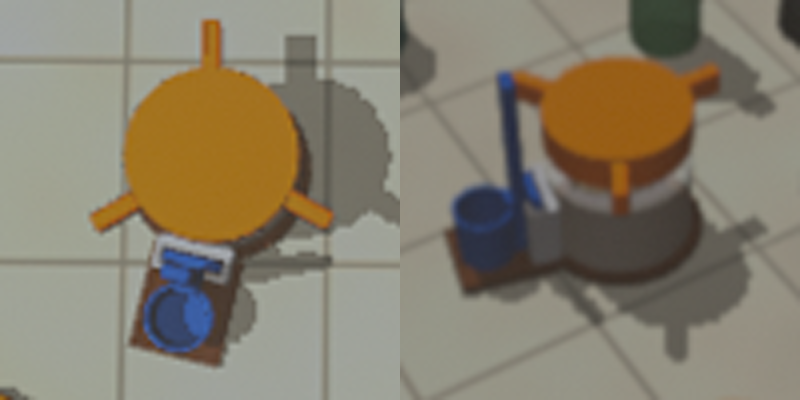

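The crop puts the handle tip at about (180,266), and the stand's edge slopes 12°, so the canister's yaw is about -12°. That puts the slot near (493,-11), matching the side ray, with the lid at about +13° in the thread frame. I'll move over the scoop.

Call:
play_rows(
  plan=[
    [18,-32,2,0,0,-0.09,1],
    [18,-32,2,0,0,-0.09,1],
    [18,-32,2,0,0,-0.09,1],
    [18,-32,2,0,0,-0.09,1],
    [18,-32,2,0,0,-0.09,1],
  ],
  grip_force=40,
)

```text
time_s: 0.62
eef_pos: [310.0, 313.5, 239.4]
ee_rot: [-0.001, 0.432, 0.902, -0.001]
force: [0.6, -0.4, 0.0]
grip_width: 0.996
```

Call:
play_rows(
  plan=[
    [18,-32,2,0,0,-0.09,1],
    [18,-32,2,0,0,-0.09,1],
    [18,-32,2,0,0,-0.09,1],
    [18,-32,2,0,0,-0.09,1],
    [18,-32,2,0,0,-0.09,1],
  ],
)

```text
time_s: 1.03
eef_pos: [401.8, 144.9, 250.1]
ee_rot: [-0.001, 0.631, 0.776, -0.0]
force: [0.7, 0.7, 0.5]
grip_width: 1.003
```

Call:
play_rows(
  plan=[
    [18,-32,0,0,0,-0.09,0.6],
    [18,-32,0,0,0,-0.09,0.5],
    [18,-32,0,0,0,-0.09,0.3],
    [10,-20,0,0,0,-0.08,0.2],
    [0,0,0,0,0,0,0],
  ],
)

```text
time_s: 1.45
eef_pos: [469.8, 16.8, 250.1]
ee_rot: [-0.0, 0.766, 0.643, 0.0]
force: [-0.8, -0.1, -0.7]
grip_width: 0.501
```

Call:
play_rows(
  plan=[
    [12,-14,-20,0,0,-0.02,0],
    [11,-14,-20,0,0,-0.015,0],
    [0,0,-20,0,0,0,0],
    [0,0,0,0,0,0,0],
  ],
)

```text
time_s: 1.78
eef_pos: [493.8, -13.2, 188.4]
ee_rot: [0.0, 0.778, 0.629, 0.001]
force: [-1.0, 1.0, -0.4]
grip_width: 0.499
```

```bash
python3 - <<'E'
from h import *
b=cap('side');a=cap('top');s=sense();print(s['eef_pos'],s['ee_rot'])
def big(im,u0,v0,w,sc): return cv2.resize(im[v0:v0+w,u0:u0+w],(sc,sc),interpolation=2)
cv2.imwrite('pics/c2.png',np.hstack([big(a['img'],180,150,100,400),big(b['img'],180,125,100,400)]))
for c in(a,b):print(proj(c,(493,-11,163)),proj(c,s['eef_pos']))
E
```

```text
[495.1570883  -13.15785747 191.9944444 ] [0.00253652 0.77739006 0.62900858 0.0025425 ]
(np.float64(223.80874437152303), np.float64(218.19982898333856)) (np.float64(223.87818230390803), np.float64(216.83627472931244))
(np.float64(221.3147576071775), np.float64(163.97277850784985)) (np.float64(221.60961341955132), np.float64(155.40877389278424))
```

View pics/c2.png

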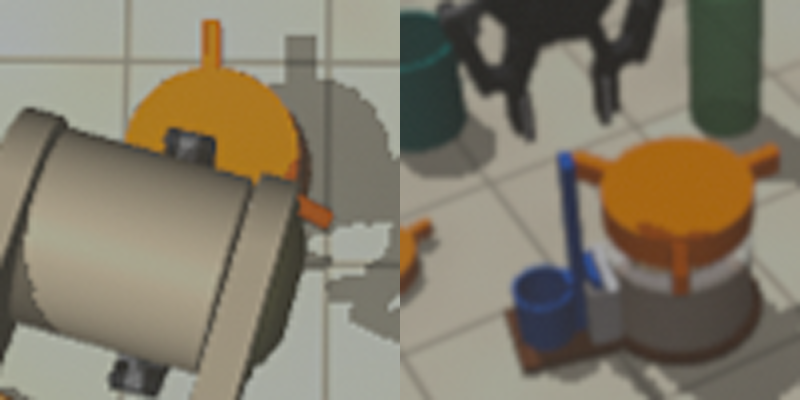

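The fingers straddle the handle tip in the side view (tip at 568,160 in the crop). I'll descend and grip.

Call:
play_rows(
  plan=[
    [-1,1,-20,0,0,0,0],
    [0,0,-20,0,0,0,0],
    [0,0,-18,0,0,0,0],
    [0,0,-3,0,0,0,0],
    [0,0,0,0,0,0,0],
  ],
)

```text
time_s: 2.3
eef_pos: [496.8, -10.1, 137.5]
ee_rot: [0.008, 0.776, 0.631, 0.007]
force: [0.2, -1.2, -0.3]
grip_width: 0.504
```

Call:
play_rows(
  plan=[
    [0,0,0,0,0,0,-0.5],
    [0,0,0,0,0,0,-0.8],
    [0,0,0,0,0,0,-1],
    [0,0,0,0,0,0,-1],
    [0,0,0,0,0,0,-1],
  ],
  grip_force=40,
)

```text
time_s: 2.72
eef_pos: [496.2, -9.1, 141.6]
ee_rot: [0.008, 0.775, 0.632, 0.006]
force: [-2.2, 0.8, -2.7]
grip_width: 0.108
```

The grip sits too near the handle's top, because the arm drifted up to z 141. I'll open, go lower and regrip.

Call:
play_rows(
  plan=[
    [0,0,0,0,0,0,-0.3],
    [-1,0,0,0.005,0.019,0,-0.2],
    [-1,-1,-6,0,0,0,-0.2],
    [0,0,-6,0,0,0,-0.2],
    [0,0,0,0,0,0,-0.2],
  ],
)

```text
time_s: 3.13
eef_pos: [496.5, -10.9, 130.4]
ee_rot: [0.002, 0.775, 0.632, 0.003]
force: [-0.1, 0.4, 0.3]
grip_width: 0.398
```

Call:
play_rows(
  plan=[
    [-2,0,-2,0,0.004,0,-0.4],
    [-1,0,-1,0,0,0,-0.8],
    [0,0,-1,0,0,0,-1],
    [0,0,-1,0,0,0,-1],
    [0,0,0,0,0,0,-1],
  ],
  grip_force=50,
)

```text
time_s: 3.55
eef_pos: [493.9, -11.1, 126.8]
ee_rot: [0.002, 0.775, 0.632, 0.001]
force: [0.1, 1.5, -1.8]
grip_width: 0.11
```

Call:
play_rows(
  plan=[
    [0,0,6,0,0,0,-1],
    [0,0,10,0,0,0,-1],
    [0,0,10,0,0,0,-1],
  ],
)

```text
time_s: 3.8
eef_pos: [492.8, -10.9, 152.9]
ee_rot: [0.0, 0.775, 0.632, 0.0]
force: [0.2, 0.9, -1.0]
grip_width: 0.112
```

Call:
play_rows(
  plan=[
    [0,0,12,0,0,0,-1],
    [0,0,12,0,0,0,-1],
    [0,0,15,0,0,0,-1],
    [0,0,20,0,0,0,-1],
    [0,0,0,0,0,0,-1],
  ],
)

```text
time_s: 4.22
eef_pos: [493.2, -10.9, 219.4]
ee_rot: [0.002, 0.775, 0.632, 0.002]
force: [0.3, 0.2, 0.1]
grip_width: 0.112
```

```bash
python3 - <<'E'
from h import *
b=cap('side');a=cap('top');s=sense();print(s['eef_pos'],s['ee_rot'],s['force'])
def big(im,u0,v0,w,sc): return cv2.resize(im[v0:v0+w,u0:u0+w],(sc,sc),interpolation=2)
cv2.imwrite('pics/c3.png',np.hstack([big(a['img'],180,150,100,400),big(b['img'],180,125,100,400)]))
h=cv2.cvtColor(a['img'],cv2.COLOR_BGR2HSV)
m=cv2.inRange(h[150:270,280:370],(5,60,60),(25,255,255))
c=max(cv2.findContours(m,0,1)[0],key=cv2.contourArea);(x,y),r=cv2.minEnclosingCircle(c);print(x+280,y+150,r,onz(a,x+280,y+150,10))
E
```

```text
[491.94680537 -10.60091577 215.85047949] [-1.16094524e-04  7.75119510e-01  6.31814608e-01  1.81461826e-04] [ 0.2684423  -0.56341099 -1.40633858]
323.0381050109863 213.47955322265625 23.26491928100586 [ 512.03864981 -257.29818509   10.        ]
```

View pics/c3.png

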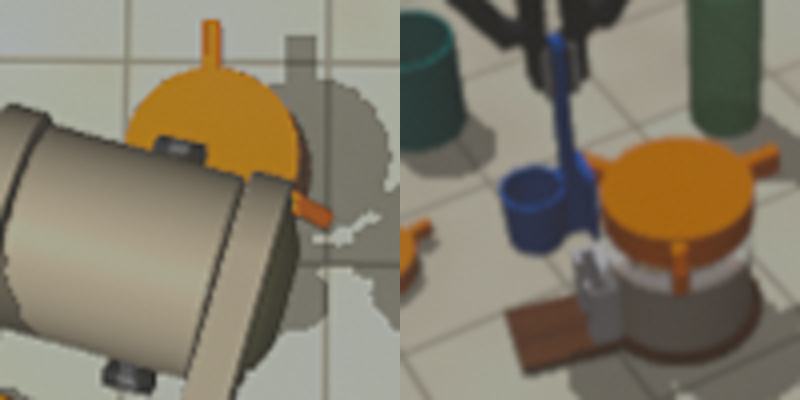

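The scoop hangs clear of the slot, with its cup at (535,210) and the slot at (595,290) in the crop. The coaster centre is at (512,-258). I'll carry it over.

Call:
play_rows(
  plan=[
    [-8,0,25,0,0,0,-1],
    [0,-25,15,0,0,0,-1],
    [6,-36,0,0,0,0,-1],
    [6,-36,0,0,0,0,-1],
    [6,-36,0,0,0,0,-1],
  ],
)

```text
time_s: 4.73
eef_pos: [498.9, -141.7, 252.6]
ee_rot: [-0.005, 0.772, 0.636, -0.002]
force: [0.8, -0.0, -1.1]
grip_width: 0.111
```

Call:
play_rows(
  plan=[
    [6,-36,0,0,0,0,-1],
    [6,-32,-10,0,0,0,-1],
    [6,-20,-10,0,0,0,-1],
    [6,-10,-10,0,0,0,-1],
    [0,0,0,0,0,0,-1],
  ],
)

```text
time_s: 5.15
eef_pos: [521.1, -250.6, 213.8]
ee_rot: [-0.009, 0.774, 0.633, -0.003]
force: [-0.4, -0.4, -2.5]
grip_width: 0.109
```

Call:
play_rows(
  plan=[
    [4,-5,-25,-0.005,-0.008,0,-1],
    [2,-4,-20,-0.005,-0.008,0,-1],
    [0,0,-15,0,0,0,-1],
    [0,0,0,0,0,0,-1],
  ],
)

```text
time_s: 5.48
eef_pos: [525.7, -257.9, 148.6]
ee_rot: [-0.002, 0.774, 0.633, -0.001]
force: [0.2, 0.4, -1.3]
grip_width: 0.108
```

```bash
python3 - <<'E'
from h import *
b=cap('side');a=cap('top');s=sense();print(s['eef_pos'],s['ee_rot'],s['force'])
def big(im,u0,v0,w,sc): return cv2.resize(im[v0:v0+w,u0:u0+w],(sc,sc),interpolation=2)
cv2.imwrite('pics/c4.png',np.hstack([big(a['img'],260,150,120,400),big(b['img'],220,170,120,400)]))
E
```

```text
[ 526.93492822 -258.73184933  151.94885715] [ 3.22924959e-04  7.74287174e-01  6.32834308e-01 -7.76661543e-05] [0.89505591 0.04870378 0.0782573 ]
```

View pics/c4.png

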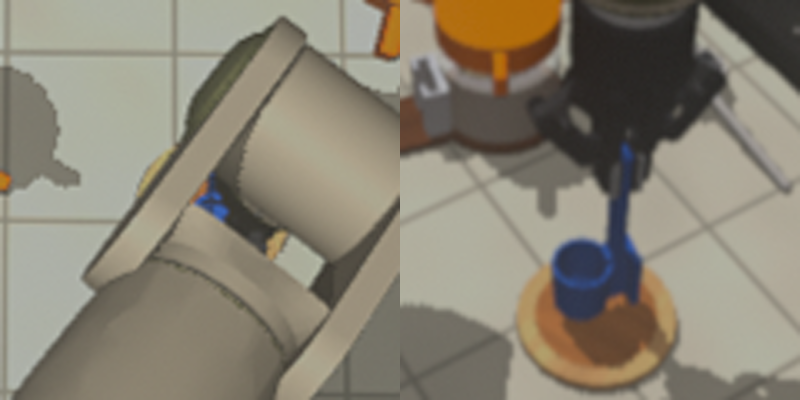

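The scoop hangs upright over the coaster, about 20 mm up. I'll lower it.

Call:
play_rows(
  plan=[
    [0,0,-10,0,0,0,-1],
    [0,0,-6,0,0,0,-1],
    [0,0,-3,0,0,0,-1],
    [0,0,0,0,0,0,-1],
  ],
)

```text
time_s: 5.92
eef_pos: [528.1, -258.3, 134.9]
ee_rot: [0.003, 0.774, 0.633, 0.001]
force: [0.4, 1.1, -1.3]
grip_width: 0.108
```

Call:
play_rows(
  plan=[
    [0,0,-3,0,0.005,0,-1],
    [0,0,-2,0,0,0,-1],
    [0,0,-1,0,0,0,-1],
    [0,0,0,0,0,0,-1],
  ],
)

```text
time_s: 6.25
eef_pos: [528.4, -258.4, 129.2]
ee_rot: [0.002, 0.774, 0.633, -0.001]
force: [0.2, -0.0, -0.6]
grip_width: 0.114
```

Call:
play_rows(
  plan=[
    [0,0,-2,0,0,0,-1],
    [0,0,-2,0,0,0,-1],
    [0,0,-1,0,0,0,-1],
  ],
)

```text
time_s: 6.5
eef_pos: [529.3, -259.2, 128.7]
ee_rot: [0.004, 0.774, 0.633, -0.001]
force: [-1.1, 1.9, 1.6]
grip_width: 0.111
```

Call:
play_rows(
  plan=[
    [0,0,-2,0,0,0,-1],
    [0,0,0,0,0,0,-0.6],
    [0,0,0,0,0,0,-0.3],
    [0,0,0,0,0,0,0],
    [0,0,0,0,0,0,0],
  ],
)

```text
time_s: 6.92
eef_pos: [530.2, -260.1, 129.6]
ee_rot: [0.007, 0.774, 0.633, -0.001]
force: [-0.3, -0.1, 0.3]
grip_width: 0.5
```

Call:
play_rows(
  plan=[
    [0,0,20,0,0,0,0],
    [0,0,30,0,0,0,0],
    [0,0,30,0,0,0,0],
    [-10,20,0,0,0,0,-1],
    [-20,36,0,0,0,0,-1],
  ],
)

```text
time_s: 7.33
eef_pos: [500.0, -206.8, 209.7]
ee_rot: [0.005, 0.775, 0.632, -0.001]
force: [1.0, 0.3, 0.2]
grip_width: 0.229
```

Call:
play_rows(
  plan=[
    [-15,36,0,0,0,0,-1],
    [0,0,0,0,0,0,-1],
  ],
)

```text
time_s: 7.5
eef_pos: [482.2, -165.8, 210.2]
ee_rot: [0.005, 0.775, 0.632, -0.001]
force: [-0.7, 0.6, -0.3]
grip_width: 0.0
```

```bash
python3 - <<'E'
from h import *
b=cap('side');a=cap('top');s=sense();print(s['eef_pos'],s['ee_rot'],s['force'])
cv2.imwrite('pics/c5.png',np.hstack([cv2.resize(a['img'][130:290,180:380],(400,320),interpolation=2),cv2.resize(b['img'][130:290,160:360],(400,320),interpolation=2)]))
for c in(a,b):print(proj(c,(528,-259,165)),proj(c,(528,-259,60)))
E
```

```text
[ 484.13812391 -169.70651109  210.49975254] [ 6.39804496e-03  7.75346642e-01  6.31503058e-01 -7.32589902e-04] [-0.06283425 -0.7780866  -0.36671249]
(np.float64(333.279222096805), np.float64(203.7188748871477)) (np.float64(326.48876050941004), np.float64(206.2701289996191))
(np.float64(287.20577025749367), np.float64(220.4873692909704)) (np.float64(285.0342388408993), np.float64(248.96473525293084))
```

View pics/c5.png

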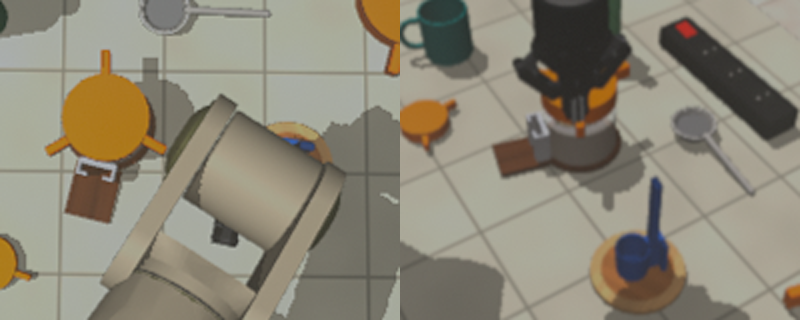

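The scoop stands upright on the coaster (handle top at (655,180) in the crop, matching the projection). Next I'll go behind the lid's near-right wing with the fingers shut, for the anticlockwise push.

Call:
play_rows(
  plan=[
    [4,17,0,0.005,0.004,-0.11,-1],
    [4,17,0,0.006,0.003,-0.11,-1],
    [4,17,0,0,0,-0.11,-1],
    [4,17,0,0,0,-0.11,-1],
    [4,17,0,0,0,-0.11,-1],
  ],
)

```text
time_s: 8.02
eef_pos: [507.0, -89.0, 209.6]
ee_rot: [0.0, 0.923, 0.384, -0.001]
force: [0.5, -0.4, 1.0]
grip_width: 0.004
```

Call:
play_rows(
  plan=[
    [4,17,-15,0,0,-0.11,-1],
    [1,4,-25,0,0,-0.11,-1],
    [0,0,-20,0,0,0,-1],
    [0,0,0,0,0,0,-1],
  ],
)

```text
time_s: 8.35
eef_pos: [516.1, -68.1, 147.5]
ee_rot: [0.002, 0.962, 0.272, 0.0]
force: [-0.0, 0.5, -1.4]
grip_width: -0.003
```

```bash
cat >> h.py <<'E'
from scipy.spatial.transform import Rotation as Rn
C=np.array([565.5,-27.2])
def where():
    s=sense();p=s['eef_pos'];q=s['ee_rot'];M=Rn.from_quat([q[1],q[2],q[3],q[0]]).as_matrix()
    v=p[:2]-C;ph=np.degrees(np.arctan2(v[1],v[0]));z=M[:,2]
    print('t',s['time_s'],'p',p.round(1),'r',np.hypot(*v).round(1),'phi',ph.round(1),'yaw_y',np.degrees(np.arctan2(M[1,1],M[0,1])).round(1),'fix rx,ry',(-z[1]).round(3),z[0].round(3),'F',s['force'].round(1))
def go(phi,z,r=67):
    p=sense()['eef_pos'];t=C+r*np.array([np.cos(np.radians(phi)),np.sin(np.radians(phi))])
    print('to',phi,(t-p[:2]).round(1),z-p[2])
def wings():
    a=cap('top');h=cv2.cvtColor(a['img'],cv2.COLOR_BGR2HSV)
    m=cv2.inRange(h,(8,170,90),(24,255,255));m[:150]=0;m[225:]=0;m[:,:195]=0;m[:,275:]=0
    ys,xs=np.nonzero(m)
    P=np.array([onz(a,x,y,113)[:2] for x,y in zip(xs,ys)])-C;r=np.hypot(*P.T);an=np.degrees(np.arctan2(P[:,1],P[:,0]))
    k=(r>62)&(r<84);hist=np.histogram(an[k],72,(-180,180))
    print('wings',[(round(float(an[k][np.abs((an[k]-c+180)%360-180)<12].mean()),1),int(n)) for c,n in zip(hist[1][:-1]+2.5,hist[0]) if n>12])
E
python3 -c "
from h import *
where();go(-147,92)"
```

```text
t 8.35 p [516.1 -68.1 147.5] r 64.2 phi -140.4 yaw_y -58.5 fix rx,ry 0.003 0.001 F [-0.   0.5 -1.4]
to -147 [-6.7  4.4] -55.536132931829314
```

Call:
play_rows(
  plan=[
    [-8,4,-5,0,0,0,-1],
    [0,0,-20,0,0,0,-1],
    [0,0,-20,0,0,0,-1],
    [0,0,-8,0,0,0,-1],
    [0,0,0,0,0,0,-1],
  ],
)

```text
time_s: 8.77
eef_pos: [511.6, -68.8, 95.1]
ee_rot: [0.003, 0.963, 0.271, 0.002]
force: [0.2, -0.6, 1.0]
grip_width: 0.0
```

```bash
python3 -c "
from h import *
where();wings();where();go(-147,92);[go(k,90) for k in(-135,-130,-125)]"
```

```text
t 8.7667 p [511.6 -68.8  95.1] r 68.0 phi -142.4 yaw_y -58.5 fix rx,ry 0.005 0.005 F [ 0.2 -0.6  1. ]
wings [(1.0, 13), (1.0, 18), (120.3, 13)]
t 8.8167 p [511.9 -68.9  95.9] r 67.9 phi -142.1 yaw_y -58.5 fix rx,ry 0.005 0.006 F [ 0.1 -0.4 -0.1]
to -147 [-2.6  5.2] -3.8743675833797653
to -135 [ 6.2 -5.7] -5.874367583379765
to -130 [10.5 -9.7] -5.874367583379765
to -125 [ 15.2 -13.2] -5.874367583379765
```

Call:
play_rows(
  plan=[
    [3,-3.5,-3,0.005,0.005,0.06,-1],
    [3,-3.2,-1,0,0,0.06,-1],
    [3.5,-3,0,0,0,0.06,-1],
    [3.5,-3,0,0,0,0.06,-1],
  ],
)

```text
time_s: 9.15
eef_pos: [527.5, -83.5, 96.8]
ee_rot: [0.001, 0.921, 0.388, 0.002]
force: [-0.9, -0.2, -1.0]
grip_width: 0.003
```

```bash
python3 -c "
from h import *
where();wings();[go(k,90) for k in(-125,-120,-115,-110)]"
```

```text
t 9.15 p [527.5 -83.5  96.8] r 67.9 phi -124.0 yaw_y -44.3 fix rx,ry 0.001 0.005 F [-0.9 -0.2 -1. ]
wings [(12.2, 24), (130.3, 13)]
to -125 [-1.2  2.1] -7.106523416380284
to -120 [ 3.7 -1. ] -7.106523416380284
to -115 [ 8.9 -3.7] -7.106523416380284
to -110 [14.3 -5.9] -7.106523416380284
```

Call:
play_rows(
  plan=[
    [4,-2.5,-2,0,0.005,0.09,-1],
    [4,-2.2,-2,0,0,0.09,-1],
    [4.2,-1.9,-2,0,0,0.09,-1],
    [4.3,-1.6,0,0,0,0.08,-1],
  ],
)

```text
time_s: 9.53
eef_pos: [546.8, -94.1, 96.0]
ee_rot: [0.002, 0.837, 0.548, 0.002]
force: [-0.0, 0.2, 0.2]
grip_width: -0.001
```

```bash
python3 -c "
from h import *
where();wings();[go(k,90) for k in(-105,-100,-95,-90,-85)]"
```

```text
t 9.5333 p [546.8 -94.1  96. ] r 69.4 phi -105.6 yaw_y -23.6 fix rx,ry 0.002 0.006 F [-0.   0.2  0.2]
wings [(30.0, 17), (30.0, 16)]
to -105 [0.5 2.6] -6.3796668476341125
to -100 [6.2 1.3] -6.3796668476341125
to -95 [12.   0.6] -6.3796668476341125
to -90 [17.9  0.3] -6.3796668476341125
to -85 [23.7  0.6] -6.3796668476341125
```

Call:
play_rows(
  plan=[
    [4,1,-4,0,0.005,0.08,-1],
    [4,0.5,-3,0,0,0.07,-1],
    [4,0,-1,0,0,0.07,-1],
    [4,0,0,0,0,0.06,-1],
  ],
)

```text
time_s: 9.92
eef_pos: [565.0, -94.4, 92.4]
ee_rot: [0.004, 0.751, 0.66, 0.001]
force: [0.1, -1.1, 0.3]
grip_width: 0.002
```

```bash
python3 -c "
from h import *
where();wings();[go(k,90) for k in(-88,-84,-80)]"
```

```text
t 9.9167 p [565.  -94.4  92.4] r 67.2 phi -90.5 yaw_y -7.4 fix rx,ry 0.004 0.007 F [ 0.1 -1.1  0.3]
wings [(46.2, 22)]
to -88 [2.2 0.3] -2.6613568327613706
to -84 [6.8 0.7] -2.6613568327613706
to -80 [11.5  1.3] -2.6613568327613706
```

Call:
play_rows(
  plan=[
    [3,0.2,-2,0,0.006,0.06,-1],
    [3,0.3,-1,0,0,0.05,-1],
    [3,0.5,0,0,0,0.05,-1],
    [1,0,0,0,0,0.03,-1],
  ],
)

```text
time_s: 10.3
eef_pos: [576.3, -94.2, 92.9]
ee_rot: [0.003, 0.687, 0.727, -0.0]
force: [-1.6, -0.4, -0.6]
grip_width: -0.001
```

```bash
cat >> h.py <<'E'
def side(f,box=(195,135,100)):
    b=cap('side');u,v,w=box;cv2.imwrite('pics/'+f,cv2.resize(b['img'][v:v+w,u:u+w],(500,500),interpolation=2))
E
python3 -c "
from h import *
where();wings();side('d1.png');[go(k,90) for k in(-80,-76)]"
```

```text
t 10.3 p [576.3 -94.2  92.9] r 67.9 phi -80.8 yaw_y 3.2 fix rx,ry 0.005 0.005 F [-1.6 -0.4 -0.6]
wings [(55.9, 20)]
to -80 [0.9 1.1] -2.846152655209025
to -76 [5.4 2.1] -2.846152655209025
```

View pics/d1.png

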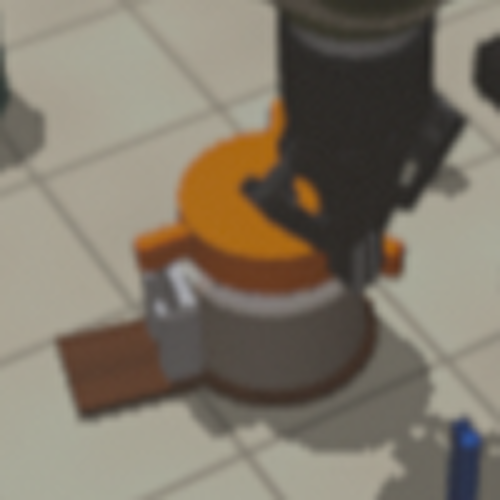

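The lid is at about 68° and less cream neck shows under it, so it seems to have dropped. I'll turn 4° more, then back off, lift and check its height.

Call:
play_rows(
  plan=[
    [3,0.5,-1,0,0.005,0.04,-1],
    [2,0.5,0,0,0,0.03,-1],
    [0,0,0,0,0,0,-1],
  ],
)

```text
time_s: 10.65
eef_pos: [581.1, -93.5, 93.2]
ee_rot: [0.002, 0.664, 0.748, -0.002]
force: [-0.4, -0.0, 0.6]
grip_width: 0.0
```

Call:
play_rows(
  plan=[
    [-6,-2,0,0,0,0,-1],
    [-2,0,25,0,0,0,-1],
    [0,-10,30,0,0,0,-1],
    [0,-36,20,0,0,0,-1],
    [0,0,0,0,0,0,-1],
  ],
)

```text
time_s: 11.07
eef_pos: [569.9, -142.1, 170.6]
ee_rot: [0.001, 0.667, 0.745, -0.002]
force: [0.8, -0.9, 0.2]
grip_width: -0.002
```

```bash
cat >> h.py <<'E'
def lidz():
    R={}
    for n,op in(('top',25),('side',21)):
        c=cap(n);h=cv2.cvtColor(c['img'],cv2.COLOR_BGR2HSV)
        # bright top face only
        m=cv2.inRange(h,(8,170,120 if n=='side' else 90),(24,255,255))
        cu,cv_=proj(c,(*C,110));cu,cv_=int(cu),int(cv_);w=38
        mm=np.zeros_like(m);mm[cv_-w:cv_+w,cu-w:cu+w]=m[cv_-w:cv_+w,cu-w:cu+w]
        d=cv2.morphologyEx(mm,cv2.MORPH_OPEN,cv2.getStructuringElement(cv2.MORPH_ELLIPSE,(op,15)))
        k=max(cv2.findContours(d,0,1)[0],key=cv2.contourArea);e=cv2.fitEllipse(cv2.convexHull(k));R[n]=(c,e[0]);print(n,e)
    (a,p),(b,q)=R['top'],R['side'];o1,d1=ray(a,*p);o2,d2=ray(b,*q)
    t=np.linalg.lstsq(np.c_[d1,-d2],o2-o1,rcond=None)[0];print('lid top centre',((o1+t[0]*d1+o2+t[1]*d2)/2).round(1),'miss',np.linalg.norm(o1+t[0]*d1-o2-t[1]*d2).round(1))
E
python3 -c "
from h import *
where();wings();lidz();side('d2.png')"
```

```text
t 11.0667 p [ 569.9 -142.1  170.6] r 114.9 phi -87.8 yaw_y 6.3 fix rx,ry 0.005 -0.001 F [ 0.8 -0.9  0.2]
wings [(60.3, 16), (60.3, 18)]
top ((226.27415466308594, 181.36590576171875), (24.338865280151367, 34.07265853881836), 57.04230499267578)
side ((247.42642211914062, 174.897216796875), (24.079801559448242, 34.664939880371094), 99.47562408447266)
lid top centre [579.2  -6.8  81.4] miss 14.6
```

View pics/d2.png

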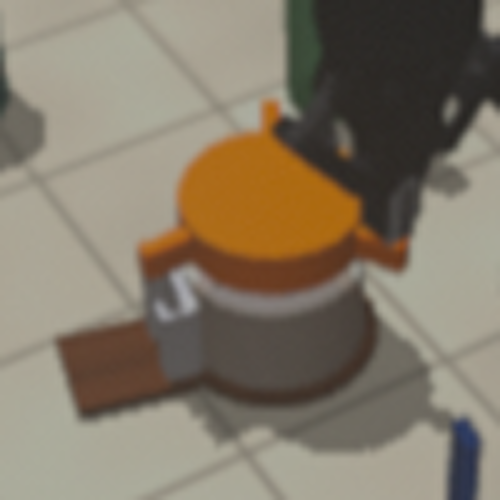

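```bash
python3 -c "
from h import *
b=cap('side');s1=cv2.resize(cv2.imread('pics/s1.png'),(512,384),interpolation=cv2.INTER_AREA)
for z in(118,110,105):print(z,proj(b,(538.7,-72.3,z)))
for im in(s1,b['img']):
    for u in (244,):
        print(u,im[178:206,u].sum(1).tolist())
"
```

```text
118 (np.float64(249.07179246733853), np.float64(184.171143780155))
110 (np.float64(249.1401352161209), np.float64(186.37377313415422))
105 (np.float64(249.18244988264763), np.float64(187.7375392725808))
244 [268, 267, 264, 265, 265, 258, 230, 194, 179, 178, 179, 178, 185, 209, 250, 286, 316, 326, 312, 273, 226, 204, 202, 203, 204, 204, 202, 203]
244 [303, 302, 302, 299, 303, 304, 303, 286, 251, 213, 204, 203, 204, 203, 224, 287, 356, 377, 362, 318, 252, 232, 232, 232, 234, 232, 235, 234]
```

The rim's row in the side view moved from 184.3 to 186.1, which means the top face went from about z 118 to 111, so the lid has dropped. I'll cross to the other side of the same wing for the clockwise screwing.

Call:
play_rows(
  plan=[
    [8,10,0,0,0,0.12,-1],
    [8,11,0,0,0,0.12,-1],
    [8,11,0,0,0,0.12,-1],
    [8,11,0,0,0,0.12,-1],
    [8,11,0,0,0,0.12,-1],
  ],
)

```text
time_s: 11.73
eef_pos: [607.1, -78.0, 160.8]
ee_rot: [-0.007, 0.406, 0.914, -0.005]
force: [0.4, -0.6, -0.0]
grip_width: -0.002
```

Call:
play_rows(
  plan=[
    [6,11,0,0,0,0.12,-1],
    [5,11,0,0,0,0.12,-1],
    [0,0,-10,0,0,0,-1],
    [0,0,0,0,0,0,-1],
  ],
)

```text
time_s: 12.07
eef_pos: [617.8, -49.5, 145.7]
ee_rot: [-0.009, 0.286, 0.958, -0.006]
force: [0.3, -0.3, -0.7]
grip_width: 0.003
```

```bash
python3 -c "
from h import *
where();go(-32,88)"
```

```text
t 12.0667 p [617.8 -49.5 145.7] r 56.9 phi -23.1 yaw_y 56.7 fix rx,ry 0.006 -0.021 F [ 0.3 -0.3 -0.7]
to -32 [  4.5 -13.2] -57.74219275909874
```

Call:
play_rows(
  plan=[
    [4,-5,0,0.003,-0.011,0,-1],
    [3,-5,-10,0.003,-0.01,0,-1],
    [0,0,-15,0,0,0,-1],
    [0,0,0,0,0,0,-1],
  ],
)

```text
time_s: 12.4
eef_pos: [624.1, -61.8, 118.1]
ee_rot: [-0.0, 0.292, 0.956, 0.0]
force: [-0.9, 0.0, -1.8]
grip_width: 0.001
```

```bash
python3 -c "
from h import *
where();go(-32,88,68)"
```

```text
t 12.4 p [624.1 -61.8 118.1] r 68.1 phi -30.6 yaw_y 56.0 fix rx,ry -0.001 0.0 F [-0.9  0.  -1.8]
to -32 [-1.  -1.4] -30.128818886621914
```

Call:
play_rows(
  plan=[
    [0,0,-15,0,0,0,-1],
    [0,0,-12,0,0,0,-1],
    [-2.5,-4,-3,0,0,-0.06,-1],
    [-2.8,-3.8,0,0,0,-0.06,-1],
    [-3,-3.6,0,0,0,-0.06,-1],
  ],
)

```text
time_s: 12.82
eef_pos: [615.7, -76.4, 87.3]
ee_rot: [0.001, 0.385, 0.923, 0.001]
force: [0.6, 1.7, 0.8]
grip_width: -0.001
```

```bash
python3 -c "
from h import *
where();wings();[go(k,86) for k in(-48,-52,-56,-60,-64)]"
```

```text
t 12.8167 p [615.7 -76.4  87.3] r 70.3 phi -44.5 yaw_y 44.7 fix rx,ry -0.001 0.001 F [0.6 1.7 0.8]
wings []
to -48 [-4.9  0.1] -1.313691701657845
to -52 [-8.5 -2.9] -1.313691701657845
to -56 [-12.3  -5.6] -1.313691701657845
to -60 [-16.2  -8.1] -1.313691701657845
to -64 [-20.4 -10.3] -1.313691701657845
```

Call:
play_rows(
  plan=[
    [-4,-1.5,0,0,0,-0.06,-1],
    [-3.8,-2.5,0,0,0,-0.065,-1],
    [-4,-2.3,-1,0,0,-0.065,-1],
    [-4,-2,0,0,0,-0.065,-1],
  ],
)

```text
time_s: 13.2
eef_pos: [600.2, -87.1, 87.4]
ee_rot: [0.002, 0.506, 0.863, 0.001]
force: [1.2, 0.4, -0.8]
grip_width: 0.002
```

```bash
python3 -c "
from h import *
where();wings();[go(k,85) for k in(-64,-68,-72,-76,-80,-84)]"
```

```text
t 13.2 p [600.2 -87.1  87.4] r 69.2 phi -60.0 yaw_y 29.3 fix rx,ry 0.001 0.005 F [ 1.2  0.4 -0.8]
wings [(46.2, 18)]
to -64 [-4.8  0. ] -2.5089771282568165
to -68 [-9.  -1.9] -2.5089771282568165
to -72 [-13.4  -3.5] -2.5089771282568165
to -76 [-17.9  -4.8] -2.5089771282568165
to -80 [-22.5  -5.7] -2.5089771282568165
to -84 [-27.1  -6.4] -2.5089771282568165
```

Wings at 46° and falling. I'll continue.

Call:
play_rows(
  plan=[
    [-4.3,-0.8,-1,0,0.005,-0.065,-1],
    [-4.2,-1.7,-1,0,0,-0.065,-1],
    [-4.4,-1.5,0,0,0,-0.065,-1],
    [-4.5,-1.2,0,0,0,-0.065,-1],
    [-4.5,-0.8,0,0,0,-0.065,-1],
  ],
)

```text
time_s: 13.67
eef_pos: [579.7, -95.1, 87.5]
ee_rot: [0.003, 0.642, 0.767, 0.0]
force: [1.5, -0.4, -0.2]
grip_width: 0.001
```

```bash
python3 -c "
from h import *
where();wings();[go(k,84) for k in(-84,-88,-92,-96,-100,-104)]"
```

```text
t 13.6667 p [579.7 -95.1  87.5] r 69.4 phi -78.2 yaw_y 10.1 fix rx,ry 0.004 0.005 F [ 1.5 -0.4 -0.2]
wings [(27.7, 19)]
to -84 [-6.5  1.4] -3.5428292250904008
to -88 [-11.2   1. ] -3.5428292250904008
to -92 [-15.9   1. ] -3.5428292250904008
to -96 [-20.5   1.4] -3.5428292250904008
to -100 [-25.2   2. ] -3.5428292250904008
to -104 [-29.7   3. ] -3.5428292250904008
```

Call:
play_rows(
  plan=[
    [-4.6,0.5,-1.5,0.003,0.005,-0.065,-1],
    [-4.6,0.4,-1,0,0,-0.065,-1],
    [-4.6,0.4,0,0,0,-0.065,-1],
    [-4.6,0.5,0,0,0,-0.065,-1],
    [-4.5,0.8,0,0,0,-0.065,-1],
  ],
)

```text
time_s: 14.13
eef_pos: [558.1, -94.3, 86.7]
ee_rot: [0.003, 0.759, 0.652, 0.0]
force: [0.0, -1.0, -0.1]
grip_width: 0.001
```

```bash
python3 -c "
from h import *
where();wings();[go(k,83) for k in(-104,-108,-112,-116,-120,-124)]"
```

```text
t 14.1333 p [558.1 -94.3  86.7] r 67.5 phi -96.3 yaw_y -8.7 fix rx,ry 0.004 0.004 F [ 0.  -1.  -0.1]
wings [(128.2, 21)]
to -104 [-8.2  1.8] -3.7049438184135397
to -108 [-12.7   3.1] -3.7049438184135397
to -112 [-17.1   4.7] -3.7049438184135397
to -116 [-21.3   6.6] -3.7049438184135397
to -120 [-25.5   8.8] -3.7049438184135397
to -124 [-29.4  11.3] -3.7049438184135397
```

Call:
play_rows(
  plan=[
    [-4.6,0.7,-1.5,0.003,0.004,-0.065,-1],
    [-4.5,1.1,-1,0,0,-0.065,-1],
    [-4.4,1.4,0,0,0,-0.065,-1],
    [-4.3,1.7,0,0,0,-0.065,-1],
    [-4.2,2,0,0,0,-0.065,-1],
  ],
)

```text
time_s: 14.6
eef_pos: [537.7, -88.4, 85.7]
ee_rot: [0.002, 0.853, 0.522, 0.001]
force: [0.3, -1.1, -1.2]
grip_width: 0.001
```

```bash
python3 -c "
from h import *
where();wings();[go(k,83) for k in(-120,-124,-128,-132,-136,-140)]"
```

```text
t 14.6 p [537.7 -88.4  85.7] r 67.2 phi -114.4 yaw_y -27.1 fix rx,ry 0.003 0.004 F [ 0.3 -1.1 -1.2]
wings [(110.6, 15), (110.6, 20)]
to -120 [-5.1  2.8] -2.6405505715703157
to -124 [-9.   5.2] -2.6405505715703157
to -128 [-12.8   8. ] -2.6405505715703157
to -132 [-16.4  11. ] -2.6405505715703157
to -136 [-19.8  14.2] -2.6405505715703157
to -140 [-22.9  17.7] -2.6405505715703157
```

Call:
play_rows(
  plan=[
    [-4,2.1,-1,0.003,0.004,-0.065,-1],
    [-4,2.4,-1,0,0,-0.065,-1],
    [-3.8,2.7,0,0,0,-0.065,-1],
    [-3,2.5,0,0,0,-0.05,-1],
  ],
)

```text
time_s: 14.98
eef_pos: [524.2, -79.3, 84.8]
ee_rot: [0.001, 0.909, 0.416, 0.001]
force: [0.0, -0.1, 0.3]
grip_width: -0.001
```

```bash
python3 -c "
from h import *
where();wings();[go(k,83) for k in(-132,-136,-140)]"
```

```text
t 14.9833 p [524.2 -79.3  84.8] r 66.5 phi -128.4 yaw_y -40.9 fix rx,ry 0.002 0.002 F [ 0.  -0.1  0.3]
wings [(-24.2, 15), (95.6, 14), (95.6, 20)]
to -132 [-3.1  1.8] -1.7294715527331874
to -136 [-6.5  5.1] -1.7294715527331874
to -140 [-9.6  8.6] -1.7294715527331874
```

Call:
play_rows(
  plan=[
    [-3,2.5,0,0,0.003,-0.05,-1],
    [-3,3,0,0,0,-0.05,-1],
  ],
)

```text
time_s: 15.2
eef_pos: [519.0, -74.4, 85.2]
ee_rot: [0.002, 0.928, 0.372, -0.001]
force: [2.3, -10.5, -1.9]
grip_width: -0.001
```

Call:
play_rows(
  plan=[
    [-1.5,1.5,0,0,0,-0.03,-1],
    [-1.5,1.5,0,0,0,-0.02,-1],
  ],
)

```text
time_s: 15.37
eef_pos: [518.2, -74.5, 85.9]
ee_rot: [0.005, 0.936, 0.352, 0.001]
force: [5.5, -9.2, -6.9]
grip_width: -0.003
```

```bash
python3 -c "
from h import *
where();wings();where()"
```

```text
t 15.3667 p [518.2 -74.5  85.9] r 66.9 phi -135.0 yaw_y -48.7 fix rx,ry 0.01 0.005 F [ 5.5 -9.2 -6.9]
wings [(-31.3, 19), (88.6, 23)]
t 15.4167 p [518.2 -74.5  85.9] r 66.9 phi -135.0 yaw_y -48.8 fix rx,ry 0.01 0.005 F [ 4.9 -9.6 -7.1]
```

The force jumped to 11 N at a lid yaw of about -19°, so it is at the stop. I'll back off, lift and look.

Call:
play_rows(
  plan=[
    [2,-2,0,0,0,0,-1],
    [4,-6,0,0,0,0,-1],
    [3,-5,20,0,0,0,-1],
    [0,0,35,0,0,0,-1],
    [0,0,35,0,0,0,-1],
  ],
)

```text
time_s: 15.83
eef_pos: [526.1, -88.6, 172.4]
ee_rot: [0.001, 0.933, 0.361, -0.004]
force: [0.3, 0.3, -0.6]
grip_width: -0.003
```

Call:
play_rows(
  plan=[
    [-35,15,15,0,0,0,-1],
    [-40,25,10,0,0,0,-1],
    [-40,30,0,0,0,0,-1],
    [-40,35,0,0,0,0,-1],
    [0,35,0,0,0,0,-1],
  ],
)

```text
time_s: 16.25
eef_pos: [387.8, 34.9, 204.7]
ee_rot: [0.006, 0.931, 0.365, 0.001]
force: [1.2, 0.0, -0.4]
grip_width: -0.004
```

Call:
play_rows(
  plan=[
    [0,40,0,0,0,0,-1],
    [0,40,0,0,0,0,-1],
    [0,30,0,0,0,0,-1],
    [0,0,0,0,0,0,-1],
  ],
)

```text
time_s: 16.58
eef_pos: [386.5, 153.0, 207.6]
ee_rot: [0.005, 0.928, 0.371, 0.004]
force: [0.2, 0.1, -0.2]
grip_width: -0.001
```

```bash
python3 -c "
from h import *
where();wings()
a=cap('top');b=cap('side');u=244
print(b['img'][178:206,u].sum(1).tolist())
for z in(110,105):print(z,proj(b,(538.7,-72.3,z)))
h=cv2.cvtColor(a['img'],cv2.COLOR_BGR2HSV);m=cv2.inRange(h,(8,170,90),(24,255,255));m[:150]=0;m[225:]=0;m[:,:195]=0;m[:,275:]=0
d=cv2.morphologyEx(m,cv2.MORPH_OPEN,cv2.getStructuringElement(cv2.MORPH_ELLIPSE,(25,25)));(x,y),r=cv2.minEnclosingCircle(max(cv2.findContours(d,0,1)[0],key=cv2.contourArea));print('lid',x,y,r,onz(a,x,y,105))
cv2.imwrite('pics/e1.png',np.hstack([cv2.resize(a['img'],(400,300),interpolation=3),cv2.resize(b['img'][130:280,190:340],(400,400),interpolation=2)[:300]]))
"
```

```text
t 16.5833 p [386.5 153.  207.6] r 254.0 phi 134.8 yaw_y -46.4 fix rx,ry 0.007 0.011 F [ 0.2  0.1 -0.2]
wings [(-151.8, 20), (-31.5, 19), (89.0, 21)]
[283, 283, 282, 283, 281, 280, 280, 281, 277, 260, 217, 191, 188, 185, 187, 186, 219, 284, 322, 294, 232, 211, 210, 214, 215, 211, 212, 211]
110 (np.float64(249.1401352161209), np.float64(186.37377313415422))
105 (np.float64(249.18244988264763), np.float64(187.7375392725808))
lid 232.6714324951172 188.6714324951172 21.54709815979004 [565.76110286 -27.07821292 105.        ]
```

View pics/e1.png

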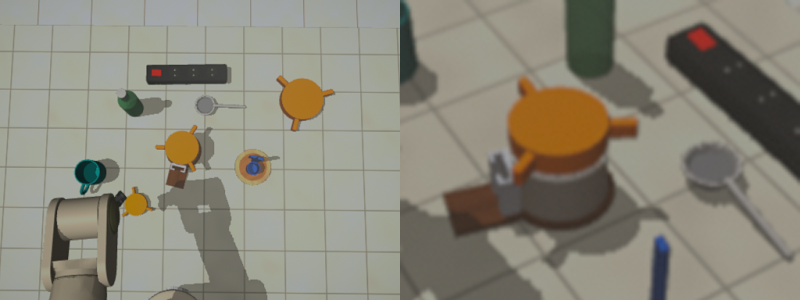

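The lid's wings are at -31.5° world (thread about -20°), the rim row of 187.6 gives a top at about z 105, and the scoop, mug, bottle and strainer are in place. I'm handing in.

```bash
python3 -c "
from rig import ctrl
print(ctrl.finish_job())"
```

```text
the job is handed in; nothing more can be done
None
```

I finished the job and handed it in at about 16.7 s of the 61 s. No verdict was reported, so the results below rest on my own checks.

**What I did:**
- **Scoop:** I lifted it straight up out of its slot and stood it on the coaster. My first grip was too close to the top of the handle, so I let go, went lower and gripped again before lifting.
- **Lid:** With the fingers shut I pushed one wing anticlockwise to about 72° in the thread frame, and the lid dropped. I then pushed the other side of the same wing clockwise until it stopped firmly, at about 11 N. That is more than the suggested 1 to 4 N, but only at the stop.

**Last checks:**
- **Lid position:** Yaw is about -19.5°, against a stop at -20°. The centre is within 1 mm of where it started.
- **Lid height:** The top face was at about 118 mm at the start, 111 mm after the drop and 105 mm at the end, so the lid's origin is about 76 mm up. These heights come from a single rim edge in the side camera, good to 1–2 mm.
- **Scoop and arm:** The scoop's handle stands about 16 mm from the coaster's centre, and the last pictures show it still standing there. The arm is clear of everything.
- **Mug, bottle and strainer:** They look untouched in the last picture; I did not measure them again.

One check failed: my two-view measurement of the lid's height after the drop was spoiled because the gripper hid part of the lid. I discarded it and used the side-view rim instead.

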